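# Feed the painted handle caps through the gate into the slot

## Robot

A 6-joint arm with a two-finger parallel gripper is mounted at the origin on the work surface. World frame = base frame: x ahead of the robot, y to its left, z up, the work surface at z = 0. Lengths are in m, angles in rad, forces in N, time in s.
With the tool pointing down it reaches from about 0.25 to 0.775 m from the base axis. Payload 4 kg.
Tool frame: the origin (TCP) lies between the finger pads; the fingertips stand 14 mm ahead of it and the grasp point (between the pads) lies 5 mm behind it (robot.tips_ahead is the distance from the TCP to the fingertips, in m); z points along the fingers, y is the direction in which the jaws open and shut (so a half turn about z gives the same grasp; the last joint's range is limited). The gripper opens to 94 mm and grips with 3 to 60 N. Pads are 16 mm wide; open, the fingers measure 119 mm over their backs; the gripper's body (75 mm by 177 mm) begins 78 mm behind the grasp point.
Start: joints at [1.119, 0.087, 1.371, -0, 1.684, -0.103], TCP at [0.188, 0.517, 0.22] pointing down, gripper open.
Joint ranges: [-3.1, 3.1], [-0.76, 2.03], [0.27, 2.55], [-1.08, 4.22], [0.17, 2.65], [-2.57, 2.57]. Speed limits (rad/s): [2.79, 2.79, 3.14, 3.14, 3.14, 3.14].

## Interface

Orientations are given as [roll, pitch, yaw] about the fixed x, y, z axes, in that order (R = Rz(yaw) Ry(pitch) Rx(roll)).
In Python, from bench import robot, optics, job gives the robot as it stands.
- The arm moves only by the tool apply_moves, never from a script. Its argument "moves" is a list of rows, each a list of 3 entries, a list of its own where there are three numbers: the shift along the tool's x, y, z in cm, then the turn, a rotation vector about the tool's x, y, z in rad, then the opening, from 0 (shut) to 1 (fully open). In form: [[[tx, ty, tz], [rx, ry, rz], grip], ...]. A call has exactly 10 rows; each row is the pose to reach, as a shift and turn from the pose commanded when the call began, along the tool's axes at that moment; what a row does not reach only later rows make up. A row lasts 1/12 s, in which the tool goes at most 41.7 mm and 7.16 degrees, less where a joint would pass 70% of its speed; a pose out of reach is approached as far as the arm can. A call with a gripper value outside its range is refused whole. The fingers move at their own pace and stop on an object; the grip force is fixed at half the most. Time passes only in rows, so rows that repeat a pose let the fingers close, or fill a call up. It gives the time, the measured TCP pose, the force and the opening at its end, in the units of the state.
- robot.get_obs(): the state, without advancing time (a new reading comes with each control period).
- optics.snapshot(name): name is "scene" or "top"; returns the picture (384x512x3 uint8, red, green, blue); there is no depth.
- optics.get_calibration(name): a dict with "fx", "fy", "cx", "cy" (pixels), "k1" (the pictures are not rectified: a ray, as slopes to the right and down, at radius r is drawn at 1 + k1 r^2 times it, then the intrinsics apply), "rvec" (rotation vector, rad) and "tvec" (3), from world to camera coordinates, as OpenCV has them. Camera axes: x right, y down, z forward; pixel columns grow to the right and rows downward; lengths in m; the calibration is good to about 2 mm. A picture is of the moment at which its call begins. get_calibration takes no time and is no camera call.
- job.close_job(): hands the job in, once; it reports no verdict.
The state is a dict: "time": time; "joint_positions": joint angles; "qvel": joint speeds; "joint_torque": joint torques, N m; "tool_pos": TCP position; "ee_rot": TCP orientation; "wrist_force": force on the tool from outside, world axes, zero at the start; "wrist_torque": the same for the moment, N m; "width": finger opening in m.
Only numpy, scipy, OpenCV 4.12 (cv2) and the standard library are available. Lean on these libraries where they do the work, as an engineer would, in place of code of your own. Each camera call takes 0.05 s, during which the arm holds its last target.

## Task

On the feed board, sweep the three loose painted handle caps one at a time through the gate between the two steel posts and into the slot behind it: red first, then yellow, then green, each pushed all the way past the posts. Only push them along the board with the fingers: do not pick up, lift or tip them. Leave everything else on the board and the bench where it is.

Things in the scene. Friction and masses are not known exactly. Their poses are not given: they have to be found in the camera images.
- feed_board: Fixed level plywood board, 18 mm thick. Origin: on its underside below the middle of the gate; +x points through the gate into the slot, +y left of that, z up. Open pen: x -260 to 0, y -165 to 165 mm, no rear or side wall. Two dark fences, 14 mm thick, 24 mm high above the board's top, funnel to the gate: centre lines from (-98, +-132) to (-2, +-36) mm.
- gate (a point): Point midway between the two gate posts, on the board's top surface; axes as the board's. The posts are steel with red tops, 16 mm diameter, 35 mm high, at y = +-35 mm from here: 54 mm clear between them.
- slot_end (a point): Point on the board's top surface at the closed end of the slot, midway between its walls, 175 mm beyond the gate along the board's +x. The slot runs straight from the gate to here, 59 mm between its 24 mm high walls. All three caps fit in a row; a cap pushed in pushes those before it along.
- red_cap: Loose solid steel cap with red painted top and band: upright disc, 44 mm diameter, 20 mm tall, about 0.06 to 0.13 kg. Origin: centre of its underside. It stands in the pen and slides when pushed from the side. The three caps start side by side across the pen, about 70 mm apart, their centres 110 to 160 mm before the gate, in any order.
- yellow_cap: Loose solid steel cap with yellow painted top and band: upright disc, 44 mm diameter, 20 mm tall, about 0.06 to 0.13 kg. Origin: centre of its underside. It stands in the pen and slides when pushed from the side. The three caps start side by side across the pen, about 70 mm apart, their centres 110 to 160 mm before the gate, in any order.
- green_cap: Loose solid steel cap with green painted top and band: upright disc, 44 mm diameter, 20 mm tall, about 0.06 to 0.13 kg. Origin: centre of its underside. It stands in the pen and slides when pushed from the side. The three caps start side by side across the pen, about 70 mm apart, their centres 110 to 160 mm before the gate, in any order.
- jig_sleeve: Bystander on the board: upright bright steel peening sleeve with two yellow rings, 28 mm diameter, 42 mm tall. Origin: centre of its underside.
- whetstone: Bystander on the board: grey whetstone lying flat, 120 x 28 x 20 mm, long along its x. Origin: centre of its underside.
- hammer: Bystander on the bench: hammer lying down, 280 mm long along its x.
- bottle: Bystander on the bench: green bottle, 66 mm diameter, 220 mm tall. Origin: centre of its underside.
- grease_tin: Bystander on the bench: round yellow tin, 80 mm diameter, 50 mm tall. Origin: centre of its underside.
- wedge: Bystander on the bench: pale wooden wedge blank, 90 x 30 x 22 mm. Origin: centre of its underside.
Not all that is in view belongs to the job. There is more than one size of the red_cap; the job needs the largest.

How it is judged:
By the outcome, as a careful person would: the job done as asked, in the order asked, and still so for the second after the job is handed in, with the robot touching nothing.
It also fails if it takes over 61 s, if anything falls off the work surface, if the arm or the gripper's body presses on something with over 40 N, if the wrist force passes 120 N, or if a joint passes its speed limit or range.

## Working session

There is one attempt and no reset: what is moved stays moved. The work goes in short steps, Python scripts to look and compute and a tool call to move; the robot and the scene stay as the last step left them, time stands still between calls to the robot, and variables do not carry over. Pictures are saved under pics/ and viewed, and the job is handed in when it is done.

Besides the shell and the picture viewer there is one more tool, called after "Emit:" in YAML: its name, and indented under it one key for each argument. apply_moves: Moves the arm, as the interface text tells. Its arguments: {"type":"object","properties":{"moves":{"type":"array"}},"required":["moves"]}

```bash
ls; mkdir -p pics; python3 - <<'E'
from bench import robot, optics, job
import cv2
print(robot.get_obs(), robot.tips_ahead)
for n in("scene","top"):
    im=optics.snapshot(n); cv2.imwrite(f"pics/{n}0.png",im[:,:,::-1]); print(n,optics.get_calibration(n))
E
```

```text
pics
{'time': 0.0, 'joint_positions': array([ 1.11888439e+00,  8.79341793e-02,  1.37225036e+00, -3.25056161e-05,
        1.68358838e+00, -1.03085991e-01]), 'qvel': array([-0.00080272, -0.00033164, -0.00051242, -0.00122397,  0.00011405,
       -0.00018684]), 'joint_torque': array([ 2.04973680e-03, -3.40176022e+01, -3.02435374e+01,  7.21093523e-02,
        3.29212379e-02, -1.58379689e-04]), 'tool_pos': array([0.18776655, 0.51640386, 0.2183175 ]), 'ee_rot': array([-3.13942065e+00, -1.92220551e-04,  2.79276287e+00]), 'wrist_force': array([-1.06320087,  0.40739621,  0.01805972]), 'wrist_torque': array([-0.03488221,  0.01041678,  0.02168901]), 'width': 0.0939886804971343} 0.014
scene {'fx': 393.27071161771147, 'fy': 393.27071161771147, 'cx': 258.46824912656416, 'cy': 187.47814723732415, 'k1': 0.012988175094156366, 'rvec': array([ 1.8416626 ,  1.24426512, -0.64948375]), 'tvec': array([-0.24692868, -0.25906605,  1.61627568])}
top {'fx': 439.3273918936208, 'fy': 439.3273918936208, 'cx': 255.13660732796737, 'cy': 200.86370368074992, 'k1': -0.12651358338237492, 'rvec': array([ 2.13661952, -2.12050726,  0.17921828]), 'tvec': array([0.00934939, 0.57776135, 1.28805175])}
```

View pics/scene0.png

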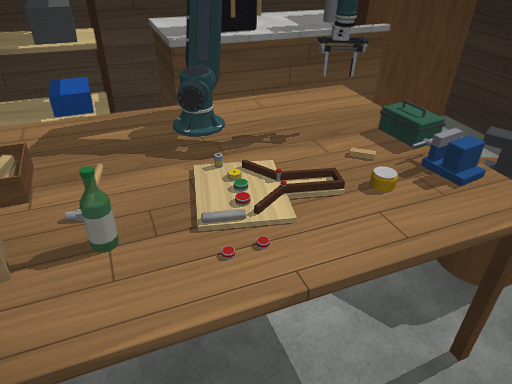

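View pics/top0.png

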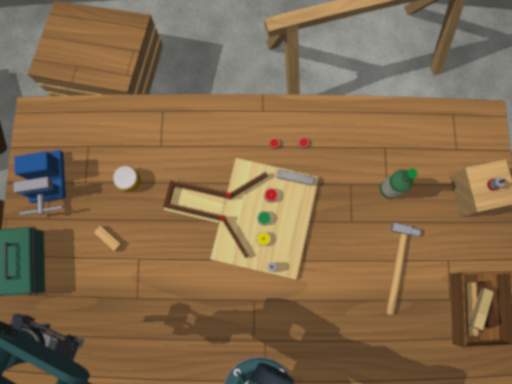

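The top view shows the red cap on the board at about (271,195), green at (264,218), yellow at (264,239), with the gate posts near (229,195) and (223,218). The sleeve is at (272,267) and the whetstone at (297,177). Two smaller red caps lie off the board at (275,143) and (304,142). Next I'll measure these positions.

```bash
cat > h.py <<'E'
from bench import robot, optics, job
import cv2, numpy as np
def ray(n,uv,z):
    c=optics.get_calibration(n)
    K=np.array([[c['fx'],0,c['cx']],[0,c['fy'],c['cy']],[0,0,1]])
    p=cv2.undistortPoints(np.array(uv,float).reshape(-1,1,2),K,np.array([c['k1'],0,0,0,0])).reshape(-1,2)
    R=cv2.Rodrigues(c['rvec'])[0]; C=-R.T@c['tvec']
    d=np.c_[p,np.ones(len(p))]@R
    return C+d*((z-C[2])/d[:,2])[:,None]
def proj(n,P):
    c=optics.get_calibration(n)
    K=np.array([[c['fx'],0,c['cx']],[0,c['fy'],c['cy']],[0,0,1]])
    return cv2.projectPoints(np.array(P,float).reshape(-1,1,3),c['rvec'],c['tvec'],K,np.array([c['k1'],0,0,0,0]))[0].reshape(-1,2)
def blobs(im,col,roi,mina=5):
    hsv=cv2.cvtColor(im,cv2.COLOR_RGB2HSV)
    H,S,V=[hsv[...,i].astype(int) for i in range(3)]
    m={'red':((H<6)|(H>172))&(S>170)&(V>90),'yellow':(H>24)&(H<33)&(S>180)&(V>120),'green':(H>60)&(H<90)&(S>150)&(V>50)}[col]
    m=m.astype(np.uint8); mm=np.zeros_like(m); x0,y0,x1,y1=roi; mm[y0:y1,x0:x1]=m[y0:y1,x0:x1]
    n,l,s,c=cv2.connectedComponentsWithStats(mm)
    return [(c[i],s[i]) for i in range(1,n) if s[i][4]>=mina]
E
python3 - <<'E'
from h import *
im=cv2.imread('pics/top0.png')[:,:,::-1].copy()
cv2.imwrite('pics/topz.png',cv2.resize(im[130:290,150:330],None,fx=4,fy=4,interpolation=cv2.INTER_CUBIC)[:,:,::-1])
im2=cv2.imread('pics/scene0.png')[:,:,::-1].copy()
cv2.imwrite('pics/scenez.png',cv2.resize(im2[140:265,180:360],None,fx=4,fy=4,interpolation=cv2.INTER_CUBIC)[:,:,::-1])
for c in('red','yellow','green'):
    for n,i,roi in(('top',im,(160,130,330,290)),('scene',im2,(180,140,350,265))):
        for b,s in blobs(i,c,roi,3): print(c,n,b.round(1),s,ray(n,b,.038).round(4))
E
```

```text
red top [273.9 142.3] [270 139   8   8  45] [[ 0.7677 -0.044   0.038 ]]
red top [303.1 141.5] [300 138   7   8  44] [[ 0.7712 -0.1362  0.038 ]]
red top [270.7 194.4] [266 190  10  10  80] [[ 0.6003 -0.0339  0.038 ]]
red top [228.3 195.2] [225 194   7   4  21] [[0.597  0.0966 0.038 ]]
red top [222.1 217.6] [220 216   5   4  17] [[0.5272 0.1143 0.038 ]]
red scene [278.1 169.9] [276 169   5   3  14] [[0.5073 0.1234 0.038 ]]
red scene [283.1 181.9] [281 181   5   3  14] [[0.5773 0.1074 0.038 ]]
red scene [242.2 195.7] [236 193  13   7  69] [[ 0.6027 -0.0339  0.038 ]]
red scene [243.3 201.8] [238 200  12   4  21] [[ 0.6317 -0.0415  0.038 ]]
red scene [262.7 239.9] [258 237  11   7  58] [[ 0.8    -0.0545  0.038 ]]
red scene [264.2 245.1] [259 242  11   5  14] [[ 0.8186 -0.0585  0.038 ]]
red scene [227.8 250. ] [223 247  11   7  62] [[ 0.8034 -0.1455  0.038 ]]
red scene [228.2 255.8] [224 255  10   3  13] [[ 0.8223 -0.1512  0.038 ]]
yellow top [263.1 238.2] [258 233  11  11  91] [[ 0.4652 -0.0113  0.038 ]]
yellow scene [219. 164.] [218 164   3   1   3] [[ 0.4059 -0.04    0.038 ]]
yellow scene [234.  171.4] [229 169  11   6  50] [[ 0.4666 -0.0103  0.038 ]]
yellow scene [235.7 176.6] [231 175  10   3  11] [[ 0.4983 -0.016   0.038 ]]
green top [263.8 217.4] [260 213   9  10  60] [[ 0.5287 -0.0131  0.038 ]]
green scene [240.4 181.6] [235 179  12   6  54] [[ 0.5303 -0.0125  0.038 ]]
green scene [241.2 187.1] [235 185  13   4  21] [[ 0.5596 -0.021   0.038 ]]
```

View pics/topz.png

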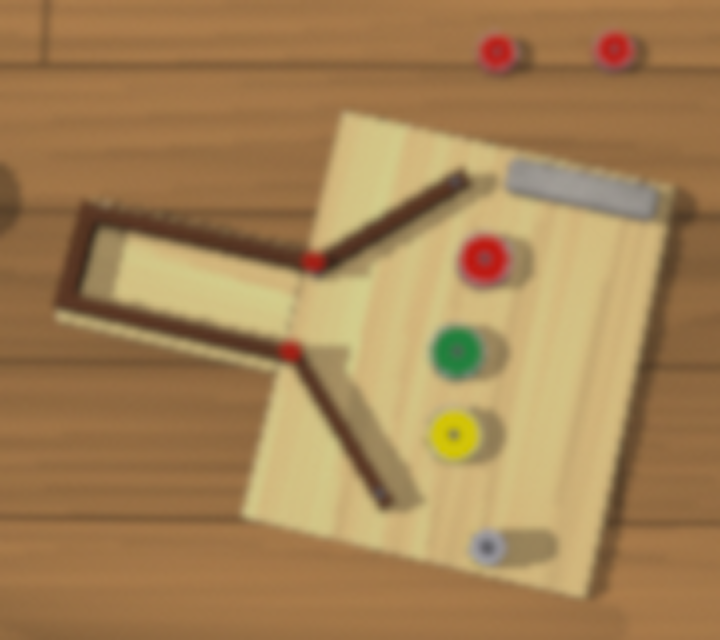

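View pics/scenez.png

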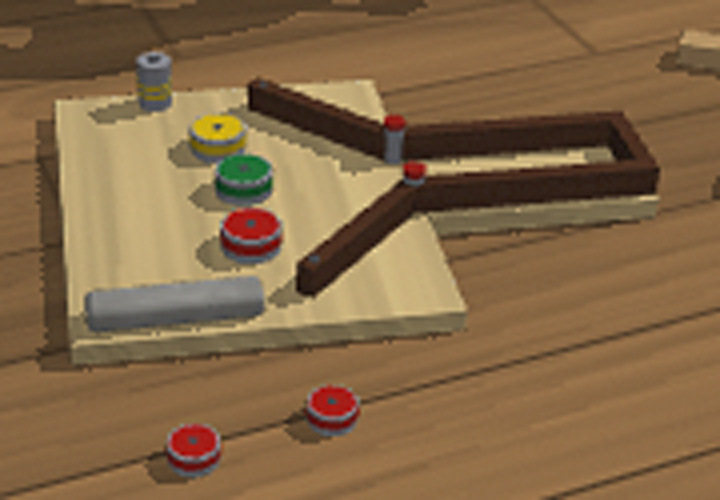

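```bash
cat >> h.py <<'E'
pa=[ray('top',[[228.3,195.2],[222.1,217.6]],.053), ray('scene',[[283.1,181.9],[278.1,169.9]],.053)]
E
python3 - <<'E'
from h import *
for p in pa: print(p.round(4), np.linalg.norm(p[0]-p[1]))
P=(pa[0]+pa[1])/2; P=P[:,:2]
G=P.mean(0); d=P[1]-P[0]; ey=d/np.linalg.norm(d); ex=np.array([ey[1],-ey[0]])
print('gate',G,'yaw of +x',np.arctan2(ex[1],ex[0]), np.linalg.norm(d))
# check: board corners top view at z=.018 (zoom px/4 + offset) ; slot outer end corners z=.042
for nm,z,pts in(('board',.018,[[342,113],[675,188],[590,598],[243,515]]),('slotend',.042,[[85,203],[57,300]]),('fence tips',.042,[[462,175],[385,505]]),('whet',.038,[[512,163],[655,190],[655,218],[508,190]]),('sleeve',.060,[[487,546]]),('caps',.038,[[(270.7-150+.5)*4-.5,(194.4-130+.5)*4-.5],[(263.1-150+.5)*4-.5,(238.2-130+.5)*4-.5],[(263.8-150+.5)*4-.5,(217.4-130+.5)*4-.5]])):
    w=ray('top',(np.array(pts,float)+.5)/4-.5+[150,130],z)[:,:2]
    print(nm,w.round(3).tolist(),((w-G)@np.c_[ex,ey]*1000).round(0).tolist())
E
```

```text
[[0.5941 0.0957 0.053 ]
 [0.5251 0.1132 0.053 ]] 0.071206475470974
[[0.5983 0.0963 0.053 ]
 [0.5299 0.1119 0.053 ]] 0.07013752839909053
gate [0.56187565 0.10425757] yaw of +x 1.3345383754408142 0.07066669888649998
board [[0.722, 0.079], [0.662, -0.185], [0.343, -0.116], [0.404, 0.15]] [[13.0, -161.0], [-258.0, -166.0], [-265.0, 162.0], [7.0, 165.0]]
slotend [[0.642, 0.276], [0.565, 0.295]] [[186.0, -38.0], [186.0, 41.0]]
fence tips [[0.666, -0.017], [0.411, 0.04]] [[-93.0, -129.0], [-98.0, 132.0]]
whet [[0.677, -0.055], [0.656, -0.167], [0.634, -0.166], [0.655, -0.052]] [[-128.0, -149.0], [-241.0, -155.0], [-246.0, -133.0], [-130.0, -127.0]]
sleeve [[0.381, -0.036]] [[-179.0, 143.0]]
caps [[0.6, -0.034], [0.465, -0.011], [0.529, -0.013]] [[-125.0, -70.0], [-135.0, 67.0], [-122.0, 5.0]]
```

```bash
cat >> h.py <<'E'
G=np.array([.5619,.1043]); YB=1.34; B=np.array([[np.cos(YB),-np.sin(YB)],[np.sin(YB),np.cos(YB)]])
def tob(w): return (B.T@(np.asarray(w)[:2]-G))*1000
def tow(b): return G+B@(np.asarray(b)/1000)
def go(bx,by,z,ang):
    "board target mm, z TCP m, board angle deg -> tool shift cm and rz"
    o=robot.get_obs(); p=o['tool_pos']; y=o['ee_rot'][2]
    d=tow([bx,by])-p[:2]; tx=np.array([np.cos(y),np.sin(y)]); ty=np.array([np.sin(y),-np.cos(y)])
    rz=-((YB+np.radians(ang)-y+np.pi)%(2*np.pi)-np.pi)
    print('shift cm',np.round([d@tx*100,d@ty*100,(p[2]-z)*100],2),'rz',round(rz,3))
def st():
    o=robot.get_obs(); print('t',round(o['time'],2),'board',tob(o['tool_pos']).round(1),'z',o['tool_pos'][2].round(4),'ang',np.degrees(o['ee_rot'][2]-YB).round(2),'rp',o['ee_rot'][:2].round(4),'F',o['wrist_force'].round(1),'w',o['width'].round(4),'q',o['joint_positions'].round(2))
E
python3 -c "
from h import *
st(); go(-155,-90,.22,33.7)"
```

```text
Traceback (most recent call last):
  File "h.py", line 32, in st
    o=robot.get_obs(); print('t',round(o['time'],2),'board',tob(o['tool_pos']).round(1),'z',o['tool_pos'][2].round(4),'ang',np.degrees(o['ee_rot'][2]-YB).round(2),'rp',o['ee_rot'][:2].round(4),'F',o['wrist_force'].round(1),'w',o['width'].round(4),'q',o['joint_positions'].round(2))
                                                                                                                                                                                                                                   ^^^^^^^^^^^^^^^^
AttributeError: 'float' object has no attribute 'round'
```

```bash
sed -i "s/o\['width'\].round(4)/round(o['width'],4)/" h.py
python3 -c "
from h import *
st(); go(-155,-90,.22,33.7)"
```

```text
t 0.1 board [315.6 458.5] z 0.2184 ang 83.24 rp [-3.1396e+00 -2.0000e-04] F [0.9 0.3 0.2] w 0.0936 q [ 1.12  0.09  1.37 -0.    1.68 -0.1 ]
shift cm [-60.01 -40.28  -0.16] rz 0.865
```

Emit:
apply_moves:
  moves:
    - [[-3,-2,0],[0,0,0.1],0.17]
    - [[-6,-4,0],[0,0,0.2],0.17]
    - [[-9,-6,0],[0,0,0.3],0.17]
    - [[-12,-8,0],[0,0,0.4],0.17]
    - [[-15,-10,0],[0,0,0.5],0.17]
    - [[-18,-12,0],[0,0,0.6],0.17]
    - [[-21,-14,0],[0,0,0.7],0.17]
    - [[-24,-16,0],[0,0,0.8],0.17]
    - [[-27,-18,0],[0,0,0.865],0.17]
    - [[-30,-20,0],[0,0,0.865],0.17]

```text
time: 0.93
tool_pos: [0.402, 0.2247, 0.2191]
ee_rot: [-3.141, -0.0, 1.926]
wrist_force: [0.4, 0.3, 0.3]
width: 0.0306
```

```bash
python3 -c "
from h import *
st(); go(-155,-90,.22,33.7)"
```

```text
t 0.93 board [ 80.7 183.2] z 0.2191 ang 33.55 rp [-3.1412e+00 -1.0000e-04] F [0.4 0.3 0.3] w 0.0306 q [ 0.39 -0.11  1.57  0.    1.69  0.03]
shift cm [-34.74   9.74  -0.09] rz -0.003
```

Emit:
apply_moves:
  moves:
    - [[-3.5,1,0],[0,0,0],0.17]
    - [[-7,2,0],[0,0,0],0.17]
    - [[-10.5,3,0],[0,0,0],0.17]
    - [[-14,4,0],[0,0,0],0.17]
    - [[-17.5,5,0],[0,0,0],0.17]
    - [[-21,6,0],[0,0,0],0.17]
    - [[-24.5,7,2],[0,0,0],0.17]
    - [[-28,8,4],[0,0,0],0.17]
    - [[-31.5,9,6],[0,0,0],0.17]
    - [[-34.9,9.6,8],[0,0,0],0.17]

```text
time: 1.77
tool_pos: [0.6143, -0.0686, 0.1378]
ee_rot: [-3.141, -0.001, 1.928]
wrist_force: [0.1, 0.3, 0.5]
width: 0.016
```

Emit:
apply_moves:
  moves:
    - [[0,0,1],[0,0,0],0.17]
    - [[0,0,2],[0,0,0],0.17]
    - [[0,0,3],[0,0,0],0.17]
    - [[0,0,4],[0,0,0],0.17]
    - [[0,0,4],[0,0,0],0.17]
    - [[0,0,4],[0,0,0],0.17]
    - [[0,0,4],[0,0,0],0.17]
    - [[0,0,4],[0,0,0],0.17]
    - [[0,0,4],[0,0,0],0.17]
    - [[0,0,4],[0,0,0],0.17]

```text
time: 2.6
tool_pos: [0.6139, -0.0669, 0.1004]
ee_rot: [3.14, 0.001, 1.928]
wrist_force: [-0.3, -0.6, -0.8]
width: 0.0159
```

```bash
python3 -c "
from h import *
st(); go(-155,-90,.037,33.7)
im=optics.snapshot('scene');cv2.imwrite('pics/s1.png',cv2.resize(im[100:265,160:360],None,fx=4,fy=3.6)[:590,:,::-1])"
```

```text
t 2.6 board [-154.8  -89.8] z 0.1004 ang 33.69 rp [3.1402e+00 8.0000e-04] F [-0.3 -0.6 -0.8] w 0.0159 q [-0.2   0.28  1.38  0.    1.48 -0.56]
shift cm [-0.03  0.01  6.34] rz -0.0
```

View pics/s1.png

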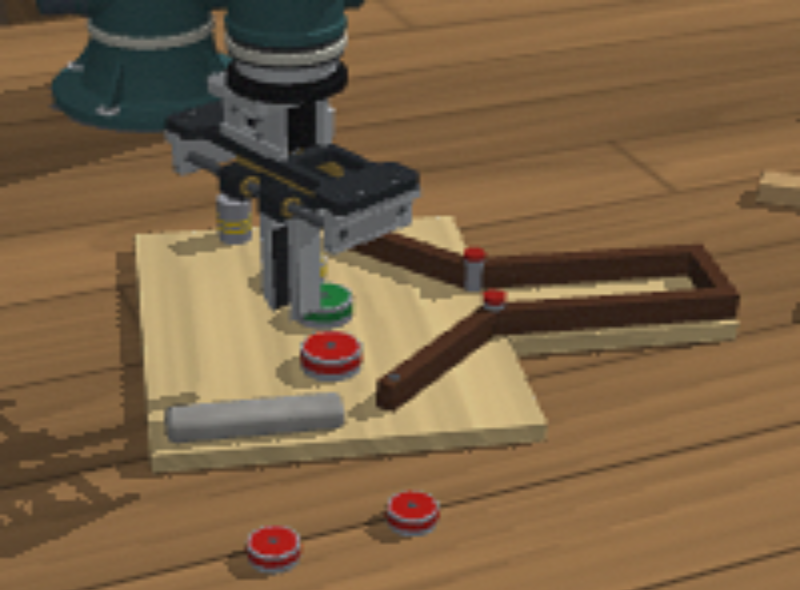

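The view shows the two fingers, nearly shut, hanging behind the red cap and clear of the whetstone and the green cap. I'll lower them next.

Emit:
apply_moves:
  moves:
    - [[0,0,1],[0,0,0],0.17]
    - [[0,0,2],[0,0,0],0.17]
    - [[0,0,3],[0,0,0],0.17]
    - [[0,0,4],[0,0,0],0.17]
    - [[0,0,5],[0,0,0],0.17]
    - [[0,0,5.6],[0,0,0],0.17]
    - [[0,0,6.2],[0,0,0],0.17]
    - [[0,0,6.2],[0,0,0],0.17]
    - [[0,0,6.2],[0,0,0],0.17]
    - [[0,0,6.2],[0,0,0],0.17]

```text
time: 3.48
tool_pos: [0.6139, -0.0671, 0.038]
ee_rot: [3.141, 0.001, 1.928]
wrist_force: [0.9, 0.0, -0.1]
width: 0.0158
```

```bash
python3 -c "
from h import *
st()
im=optics.snapshot('scene');cv2.imwrite('pics/s2.png',cv2.resize(im[140:265,180:330],None,fx=5,fy=4.5)[:590,:,::-1])
im=optics.snapshot('top');cv2.imwrite('pics/t2.png',cv2.resize(im[140:280,180:340],None,fx=4,fy=4)[:590,:,::-1])"
```

```text
t 3.48 board [-155.   -89.9] z 0.038 ang 33.68 rp [3.1406e+00 5.0000e-04] F [ 0.9  0.  -0.1] w 0.0158 q [-0.2   0.33  1.45  0.    1.36 -0.56]
```

View pics/s2.png

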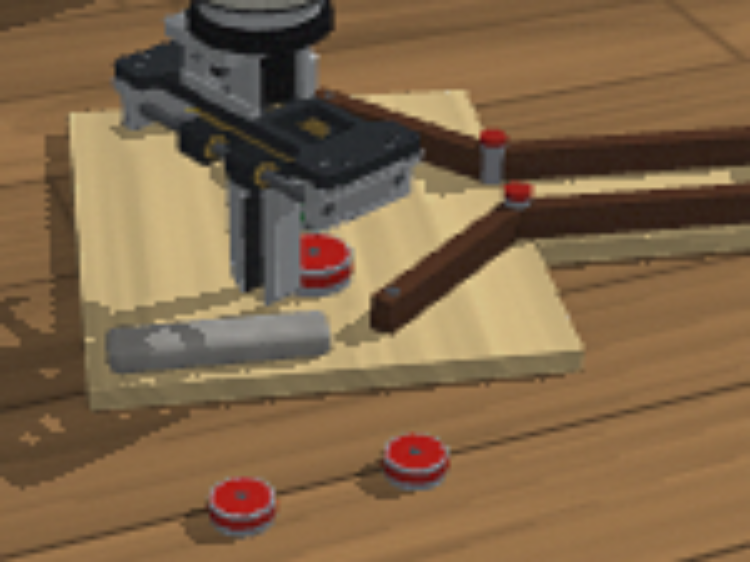

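Emit:
apply_moves:
  moves:
    - [[0.8,0,0],[0,0,0],0.17]
    - [[1.5,0,0],[0,0,0],0.17]
    - [[2.2,0,0],[0,0,0],0.17]
    - [[2.9,0,0],[0,0,0],0.17]
    - [[3.6,0,0],[0,0,0],0.17]
    - [[4.3,0,0],[0,0,0],0.17]
    - [[5.0,0,0],[0,0,0],0.17]
    - [[5.7,0,0],[0,0,0],0.17]
    - [[6.4,0,0],[0,0,0],0.17]
    - [[7.0,0,0],[0,0,0],0.17]

```text
time: 4.42
tool_pos: [0.5887, -0.0007, 0.0375]
ee_rot: [3.142, -0.0, 1.928]
wrist_force: [1.2, -1.4, 2.3]
width: 0.0162
```

```bash
python3 -c "
from h import *
st()
im=optics.snapshot('scene');cv2.imwrite('pics/s3.png',cv2.resize(im[140:265,180:330],None,fx=5,fy=4.5)[:590,:,::-1])
for b,s in blobs(im,'red',(180,140,330,230),3): print(b.round(1),s,tob(ray('scene',b,.038)[0]).round(1))
"
```

```text
t 4.42 board [-96.  -50.1] z 0.0375 ang 33.69 rp [ 3.1415e+00 -1.0000e-04] F [ 1.2 -1.4  2.3] w 0.0162 q [-0.1   0.27  1.52  0.    1.34 -0.45]
[283.1 181.9] [281 181   5   3  14] [  6.6 -14.3]
[261.4 187.7] [259 185   6   7  32] [-64.  -37.1]
[262.  193.4] [259 192   7   3  10] [-67.3 -67. ]
```

View pics/s3.png

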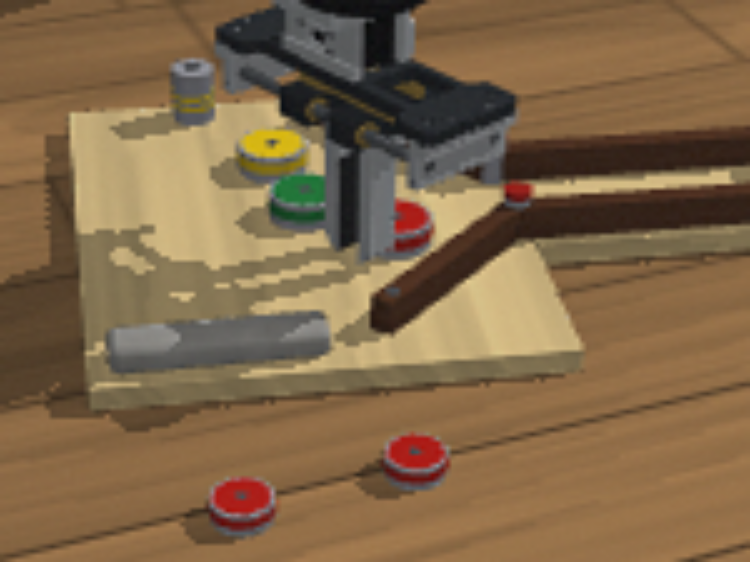

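The red cap is nested ahead of the fingers, and green and yellow have not moved. I'll continue to the gate mouth.

Emit:
apply_moves:
  moves:
    - [[0.7,0,0],[0,0,0],0.17]
    - [[1.4,0,0],[0,0,0],0.17]
    - [[2.1,0,0],[0,0,0],0.17]
    - [[2.8,0,0],[0,0,0],0.17]
    - [[3.5,0,0],[0,0,0],0.17]
    - [[4.2,0,0],[0,0,0],0.17]
    - [[4.8,0,0],[0,0,0],0.17]
    - [[5.4,0,0],[0,0,0],0.17]
    - [[5.8,0,0],[0,0,0],0.17]
    - [[6.2,0,0],[0,0,0],0.17]

```text
time: 5.3
tool_pos: [0.5671, 0.0572, 0.0374]
ee_rot: [-3.141, -0.0, 1.928]
wrist_force: [0.1, -0.6, 0.5]
width: 0.0156
```

Emit:
apply_moves:
  moves:
    - [[-0.8,0,0],[0,0,0],0.17]
    - [[-1.6,0,0],[0,0,0],0.17]
    - [[-2.4,0,0],[0,0,0],0.17]
    - [[-3.0,0,0],[0,0,0],0.17]
    - [[-3.0,0,0],[0,0,0.1],0.17]
    - [[-3.0,0,0],[0,0,0.2],0.17]
    - [[-3.0,0,0],[0,0,0.3],0.17]
    - [[-3.0,0,0],[0,0,0.4],0.17]
    - [[-3.0,0,0],[0,0,0.5],0.17]
    - [[-3.0,0,0],[0,0,0.588],0.17]

```text
time: 6.13
tool_pos: [0.5782, 0.0274, 0.0375]
ee_rot: [3.141, -0.0, 1.334]
wrist_force: [0.8, -0.3, 0.0]
width: 0.016
```

```bash
python3 -c "
from h import *
st()
im=optics.snapshot('scene');cv2.imwrite('pics/s4.png',cv2.resize(im[140:265,180:330],None,fx=5,fy=4.5)[:590,:,::-1])
for b,s in blobs(im,'red',(180,140,330,230),3): print(b.round(1),s,tob(ray('scene',b,.038)[0]).round(1))
im=optics.snapshot('top');cv2.imwrite('pics/t4.png',cv2.resize(im[140:280,160:320],None,fx=4,fy=4)[:590,:,::-1])
for b,s in blobs(im,'red',(180,140,330,230),3): print(b.round(1),s,tob(ray('top',b,.038)[0]).round(1))
go(-55,0,.038,0)
"
```

```text
t 6.13 board [-71.1 -33.4] z 0.0375 ang -0.36 rp [ 3.1415 -0.    ] F [ 0.8 -0.3  0. ] w 0.016 q [-0.05  0.25  1.55  0.    1.34  0.19]
[279.3 170.1] [278 169   3   3   7] [ 9.4 55.7]
[275.7 180.6] [268 178  18   6  69] [-14.3  -4.2]
[273.2 186. ] [268 184  11   4  18] [-27.7 -32.6]
[273.9 142.7] [270 140   8   7  41] [ -97.4 -233.2]
[303.  142.1] [300 140   7   6  36] [-186.4 -256.7]
[233.  207.7] [229 203   8  10  52] [-23.   -1.5]
shift cm [ 1.6  -3.34 -0.05] rz -0.001
```

View pics/s4.png

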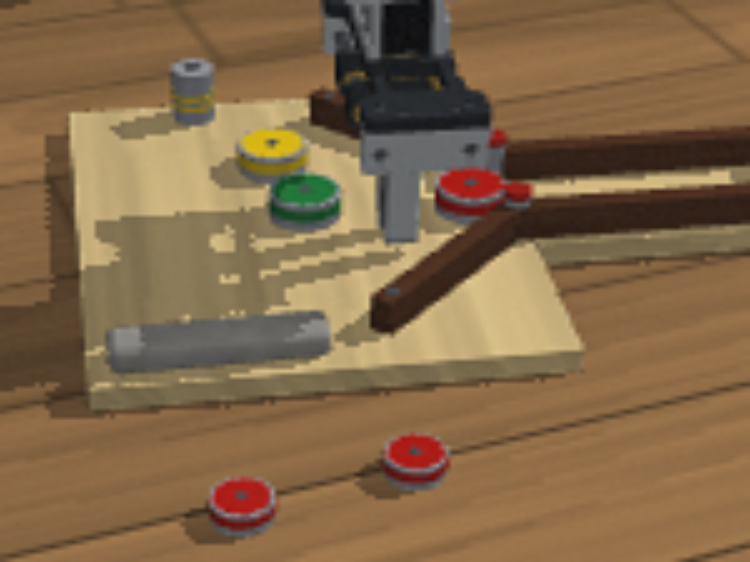

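View pics/t4.png

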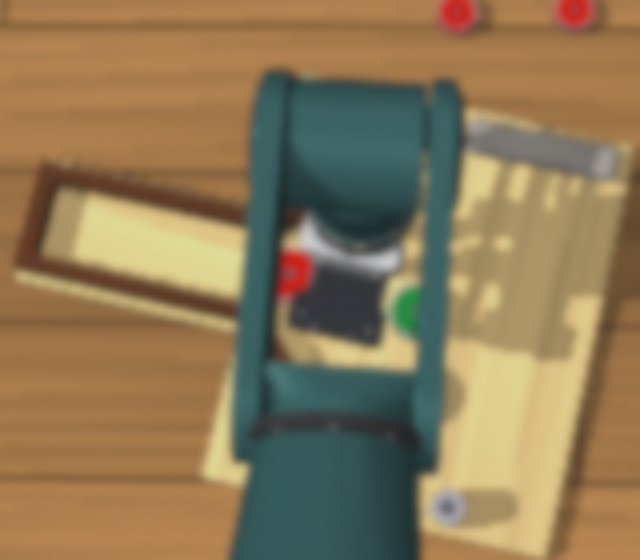

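The scene view shows the red cap at the gate mouth, around board (-22,-2), with the fingers behind it to one side. I'll line the fingers up on the gate axis and push straight through.

Emit:
apply_moves:
  moves:
    - [[0,-0.8,0],[0,0,0],0.17]
    - [[0,-1.6,0],[0,0,0],0.17]
    - [[0,-2.4,0],[0,0,0],0.17]
    - [[0,-3.3,0],[0,0,0],0.17]
    - [[0,-3.3,0],[0,0,0],0.17]
    - [[0.6,-3.3,0],[0,0,0],0.17]
    - [[1.2,-3.3,0],[0,0,0],0.17]
    - [[1.7,-3.3,0],[0,0,0],0.17]
    - [[2.2,-3.3,0],[0,0,0],0.17]
    - [[2.7,-3.3,0],[0,0,0],0.17]

```text
time: 7.07
tool_pos: [0.5523, 0.0629, 0.0375]
ee_rot: [3.141, 0.0, 1.34]
wrist_force: [-0.2, -1.1, 1.2]
width: 0.016
```

Emit:
apply_moves:
  moves:
    - [[0.6,0,0],[0,0,0],0.17]
    - [[1.2,0,0],[0,0,0],0.17]
    - [[1.8,0,0],[0,0,0],0.17]
    - [[2.4,0,0],[0,0,0],0.17]
    - [[3.0,0,0],[0,0,0],0.17]
    - [[3.6,0,0],[0,0,0],0.17]
    - [[4.2,0,0],[0,0,0],0.17]
    - [[4.8,0,0],[0,0,0],0.17]
    - [[5.4,0,0],[0,0,0],0.17]
    - [[6.0,0,0],[0,0,0],0.17]

```text
time: 7.9
tool_pos: [0.5658, 0.1214, 0.0375]
ee_rot: [3.142, -0.0, 1.34]
wrist_force: [1.0, -0.4, 0.6]
width: 0.016
```

```bash
python3 -c "
from h import *
st()
im=optics.snapshot('scene');cv2.imwrite('pics/s5.png',cv2.resize(im[140:265,180:360],None,fx=4.4,fy=4.4)[:590,:,::-1])
for b,s in blobs(im,'red',(180,140,360,230),3): print(b.round(1),s,tob(ray('scene',b,.038)[0]).round(1))
"
```

```text
t 7.9 board [17.5  0.1] z 0.0375 ang -0.01 rp [ 3.1415e+00 -1.0000e-04] F [ 1.  -0.4  0.6] w 0.016 q [0.11 0.25 1.55 0.   1.34 0.34]
[278.1 169.9] [276 169   5   3  14] [ 6.1 57.5]
[295.5 178.7] [291 176  11   6  47] [48.1 -1.4]
[283.1 182.1] [281 181   5   4  15] [  6.4 -15.1]
```

View pics/s5.png

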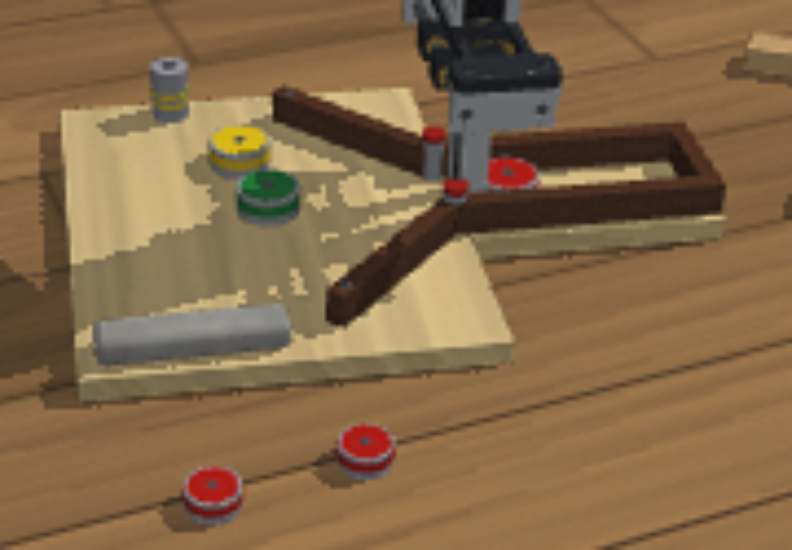

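```bash
python3 -c "
from h import *
im=cv2.imread('pics/scene0.png')[:,:,::-1].copy(); im2=optics.snapshot('scene')
im3=cv2.imread('pics/top0.png')[:,:,::-1].copy(); im4=optics.snapshot('top')
cv2.imwrite('pics/t5.png',cv2.resize(im4[140:280,160:320],None,fx=4,fy=4)[:590,:,::-1])
for c in('yellow','green'):
  for n,i in(('scene',im),('scene',im2),('top',im3),('top',im4)):
    for b,s in blobs(i,c,(180,165,360,250),20): print(c,n,b.round(1),s,tob(ray(n,b,.038)[0]).round(1))
"
```

```text
yellow scene [234.  171.4] [229 169  11   6  50] [-133.4   66.5]
yellow scene [234.  171.3] [229 169  11   6  50] [-133.2   67.1]
yellow top [263.1 238.2] [258 233  11  11  91] [-134.6   67.7]
yellow top [263.1 238.1] [258 233  11  11  93] [-134.5   67.4]
green scene [240.4 181.6] [235 179  12   6  54] [-120.9    4.1]
green scene [241.2 187.1] [235 185  13   4  21] [-122.5  -26.4]
green scene [240.4 181.6] [235 179  12   6  54] [-120.9    4.1]
green scene [240.9 187.1] [234 185  14   4  22] [-123.4  -26. ]
green top [263.8 217.4] [260 213   9  10  60] [-121.9    5.5]
green top [263.8 217.4] [260 213   9  10  56] [-122.     5.4]
```

Emit:
apply_moves:
  moves:
    - [[-1.5,0,0],[0,0,0],0.17]
    - [[-3,0,0],[0,0,0],0.17]
    - [[-4.5,0,0],[0,0,0],0.17]
    - [[-5.8,0,0],[0,0,0],0.17]
    - [[-5.8,0,-2],[0,0,0],0.17]
    - [[-5.8,0,-4],[0,0,0],0.17]
    - [[-5.8,0,-6],[0,0,0],0.17]
    - [[-5.8,0,-8],[0,0,0],0.17]
    - [[-8,-1,-8],[0,0,0],0.17]
    - [[-10,-2.2,-8],[0,0,0],0.17]

```text
time: 8.88
tool_pos: [0.5223, 0.0272, 0.1195]
ee_rot: [3.137, -0.0, 1.34]
wrist_force: [0.7, -0.6, -0.9]
width: 0.0158
```

Emit:
apply_moves:
  moves:
    - [[-2.2,-1.1,0],[0,0,0],0.17]
    - [[-4.5,-2.2,0],[0,0,0],0.17]
    - [[-6.7,-3.3,0],[0,0,0],0.17]
    - [[-9,-4.5,0],[0,0,0],0.17]
    - [[-9,-4.5,0],[0,0,0],0.17]
    - [[-9,-4.5,0],[0,0,0],0.17]
    - [[-9,-4.5,0],[0,0,0],0.17]
    - [[-9,-4.5,2],[0,0,0],0.17]
    - [[-9,-4.5,4],[0,0,0],0.17]
    - [[-9,-4.5,4],[0,0,0],0.17]

```text
time: 9.72
tool_pos: [0.4547, -0.0476, 0.0737]
ee_rot: [-3.134, -0.0, 1.341]
wrist_force: [-0.2, 1.0, 0.3]
width: 0.016
```

```bash
python3 -c "
from h import *
st(); go(-172,67,.0375,0)
im=optics.snapshot('scene');cv2.imwrite('pics/s6.png',cv2.resize(im[120:265,180:360],None,fx=4,fy=4)[:590,:,::-1])
"
```

```text
t 9.72 board [-172.4   69.6] z 0.0737 ang 0.06 rp [-3.1341e+00 -4.0000e-04] F [-0.2  1.   0.3] w 0.016 q [-0.23 -0.04  1.79  0.    1.39  0.  ]
shift cm [0.04 0.26 3.62] rz 0.001
```

View pics/s6.png

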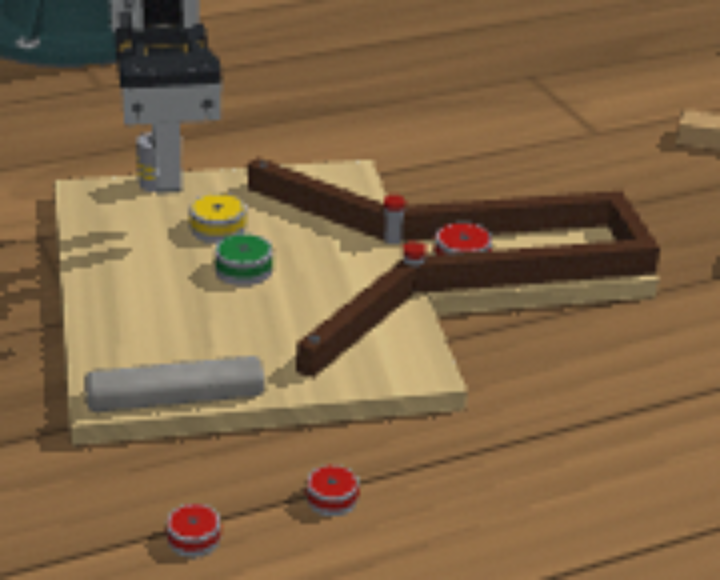

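Red sits in the slot past the posts, and the fingers are behind yellow with the sleeve clear. I'll lower and push yellow straight ahead.

Emit:
apply_moves:
  moves:
    - [[0,0,0],[0,0,0],0.17]
    - [[0,0,1],[0,0,0],0.17]
    - [[0,0,2],[0,0,0],0.17]
    - [[0,0,3],[0,0,0],0.17]
    - [[0,0,4],[0,0,0],0.17]
    - [[0,0,4],[0,0,0],0.17]
    - [[0,0,4],[0,0,0],0.17]
    - [[0.4,0,4],[0,0,0],0.17]
    - [[0.8,0,4],[0,0,0],0.17]
    - [[1.2,0,4],[0,0,0],0.17]

```text
time: 10.6
tool_pos: [0.4602, -0.0369, 0.0381]
ee_rot: [3.14, -0.0, 1.34]
wrist_force: [-0.4, -0.3, -1.2]
width: 0.0157
```

```bash
python3 -c "
from h import *
st(); go(-113,67,.0375,0)
"
```

```text
t 10.6 board [-160.8   66.7] z 0.0381 ang -0.02 rp [ 3.1404 -0.    ] F [-0.4 -0.3 -1.2] w 0.0157 q [-0.2   0.    1.83  0.    1.31  0.03]
shift cm [ 4.78 -0.03  0.06] rz -0.0
```

Emit:
apply_moves:
  moves:
    - [[0.6,0,0],[0,0,0],0.17]
    - [[1.2,0,0],[0,0,0],0.17]
    - [[1.8,0,0],[0,0,0],0.17]
    - [[2.4,0,0],[0,0,0],0.17]
    - [[3.0,0,0],[0,0,0],0.17]
    - [[3.6,0,0],[0,0,0],0.17]
    - [[4.2,0,0],[0,0,0],0.17]
    - [[4.6,0,0],[0,0,0],0.17]
    - [[4.8,0,0],[0,0,0],0.17]
    - [[4.0,0,0],[0,0,0],0.17]

```text
time: 11.43
tool_pos: [0.469, 0.0031, 0.0374]
ee_rot: [-3.141, -0.001, 1.342]
wrist_force: [-0.8, -0.7, 0.3]
width: 0.0159
```

```bash
python3 -c "
from h import *
st()
im=optics.snapshot('scene');cv2.imwrite('pics/s7.png',cv2.resize(im[120:265,180:360],None,fx=4,fy=4)[:590,:,::-1])
for b,s in blobs(im,'yellow',(180,165,360,250),20): print(b.round(1),s,tob(ray('scene',b,.038)[0]).round(1))
im=optics.snapshot('top')
for b,s in blobs(im,'yellow',(180,165,360,250),20): print(b.round(1),s,tob(ray('top',b,.038)[0]).round(1))
go(-113,96,.0375,-45)
"
```

```text
t 11.43 board [-119.8   67.3] z 0.0374 ang 0.1 rp [-3.1414e+00 -1.3000e-03] F [-0.8 -0.7  0.3] w 0.0159 q [-0.12  0.02  1.81  0.    1.31  0.11]
[250.  170.6] [245 168  11   6  46] [-82.8  65. ]
shift cm [ 0.87 -2.86 -0.03] rz 0.785
```

View pics/s7.png

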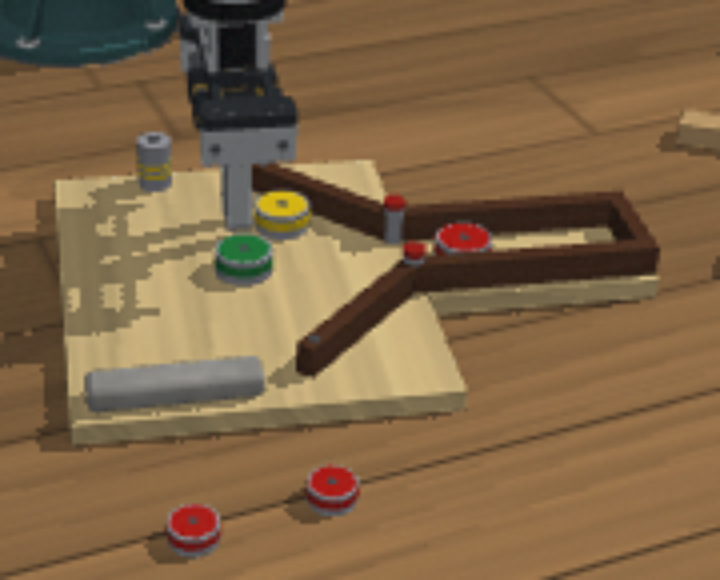

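Emit:
apply_moves:
  moves:
    - [[-0.7,0,0],[0,0,0],0.17]
    - [[-0.8,-0.8,0],[0,0,0.1],0.17]
    - [[-0.6,-1.4,0],[0,0,0.2],0.17]
    - [[-0.3,-1.9,0],[0,0,0.3],0.17]
    - [[0,-2.3,0],[0,0,0.4],0.17]
    - [[0.4,-2.5,0],[0,0,0.5],0.17]
    - [[0.8,-2.7,0],[0,0,0.6],0.17]
    - [[0.8,-2.7,0],[0,0,0.7],0.17]
    - [[0.8,-2.7,0],[0,0,0.785],0.17]
    - [[0.8,-2.7,0],[0,0,0.785],0.17]

```text
time: 12.37
tool_pos: [0.4441, 0.0153, 0.0374]
ee_rot: [-3.141, 0.0, 0.553]
wrist_force: [-0.4, -0.3, 0.2]
width: 0.016
```

```bash
python3 -c "
from h import *
st()
go(-20-27.6*.707,27.6*.707,.0375,-45)
"
```

```text
t 12.37 board [-113.6   94.3] z 0.0374 ang -45.11 rp [-3.1414  0.    ] F [-0.4 -0.3  0.2] w 0.016 q [-0.09 -0.03  1.87  0.    1.31  0.92]
shift cm [ 1.053e+01  3.000e-02 -1.000e-02] rz -0.002
```

Emit:
apply_moves:
  moves:
    - [[0.6,0,0],[0,0,0],0.17]
    - [[1.2,0,0],[0,0,0],0.17]
    - [[1.9,0,0],[0,0,0],0.17]
    - [[2.6,0,0],[0,0,0],0.17]
    - [[3.3,0,0],[0,0,0],0.17]
    - [[4.0,0,0],[0,0,0],0.17]
    - [[4.7,0,0],[0,0,0],0.17]
    - [[5.4,0,0],[0,0,0],0.17]
    - [[6.1,0,0],[0,0,0],0.17]
    - [[6.8,0,0],[0,0,0],0.17]

```text
time: 13.2
tool_pos: [0.5028, 0.052, 0.0374]
ee_rot: [-3.141, 0.0, 0.555]
wrist_force: [0.1, 0.9, 0.2]
width: 0.0159
```

```bash
python3 -c "
from h import *
st()
im=optics.snapshot('scene');cv2.imwrite('pics/s8.png',cv2.resize(im[120:265,180:360],None,fx=4,fy=4)[:590,:,::-1])
for b,s in blobs(im,'yellow',(180,165,360,250),20): print(b.round(1),s,tob(ray('scene',b,.038)[0]).round(1))
"
```

```text
t 13.2 board [-64.4  45.6] z 0.0374 ang -44.97 rp [-3.1415  0.    ] F [0.1 0.9 0.2] w 0.0159 q [-0.01  0.1   1.73  0.    1.31  1.01]
[264.5 176.5] [259 174  12   6  54] [-43.9  23.8]
```

View pics/s8.png

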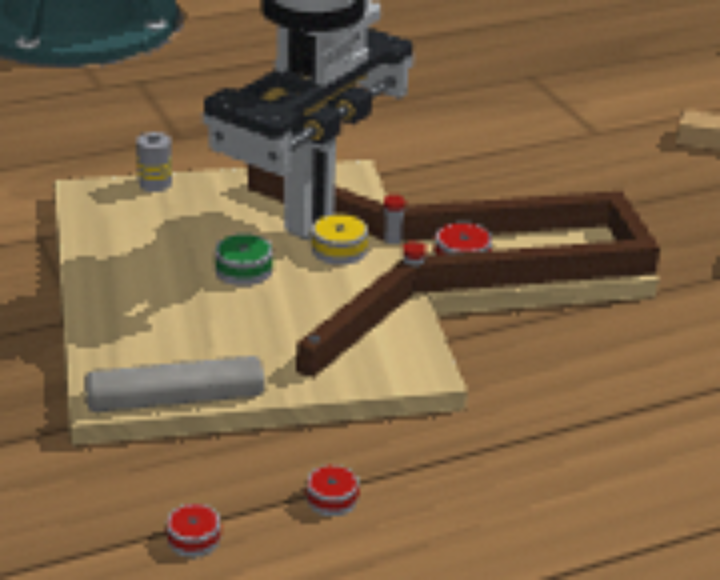

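Emit:
apply_moves:
  moves:
    - [[0.6,0,0],[0,0,0],0.17]
    - [[1.2,0,0],[0,0,0],0.17]
    - [[1.8,0,0],[0,0,0],0.17]
    - [[2.4,0,0],[0,0,0],0.17]
    - [[2.9,0,0],[0,0,0],0.17]
    - [[3.3,0,0],[0,0,0],0.17]
    - [[3.6,0,0],[0,0,0],0.17]
    - [[2.9,0,0],[0,0,0],0.17]
    - [[1.9,0,0],[0,0,0],0.17]
    - [[0.6,0,0],[0,0,0],0.17]

```text
time: 14.08
tool_pos: [0.5066, 0.0545, 0.0374]
ee_rot: [-3.141, 0.0, 0.555]
wrist_force: [0.5, -0.4, -0.5]
width: 0.0159
```

Emit:
apply_moves:
  moves:
    - [[0,0,0],[0,0,-0.1],0.17]
    - [[0,0,0],[0,0,-0.2],0.17]
    - [[0,0,0],[0,0,-0.3],0.17]
    - [[0,0,0],[0,0,-0.4],0.17]
    - [[0,0,0],[0,0,-0.5],0.17]
    - [[0,0,0],[0,0,-0.6],0.17]
    - [[0,0,0],[0,0,-0.7],0.17]
    - [[0,0,0],[0,0,-0.785],0.17]
    - [[0,0,0],[0,0,-0.785],0.17]
    - [[0,0,0],[0,0,-0.785],0.17]

```text
time: 14.92
tool_pos: [0.5066, 0.0543, 0.0375]
ee_rot: [-3.142, 0.0, 1.337]
wrist_force: [-0.0, 0.2, 1.0]
width: 0.0164
```

```bash
python3 -c "
from h import *
st()
im=optics.snapshot('scene');cv2.imwrite('pics/s9.png',cv2.resize(im[120:265,180:360],None,fx=4,fy=4)[:590,:,::-1])
for b,s in blobs(im,'yellow',(180,165,360,250),20): print(b.round(1),s,tob(ray('scene',b,.038)[0]).round(1))
go(-65,0,.0375,0)
"
```

```text
t 14.92 board [-61.3  42.4] z 0.0375 ang -0.17 rp [-3.1415  0.    ] F [-0.   0.2  1. ] w 0.0164 q [-0.    0.11  1.72 -0.    1.31  0.23]
[274.3 180.5] [269 178  12   6  54] [-18.3  -2.7]
shift cm [-0.37  4.23  0.  ] rz -0.003
```

View pics/s9.png

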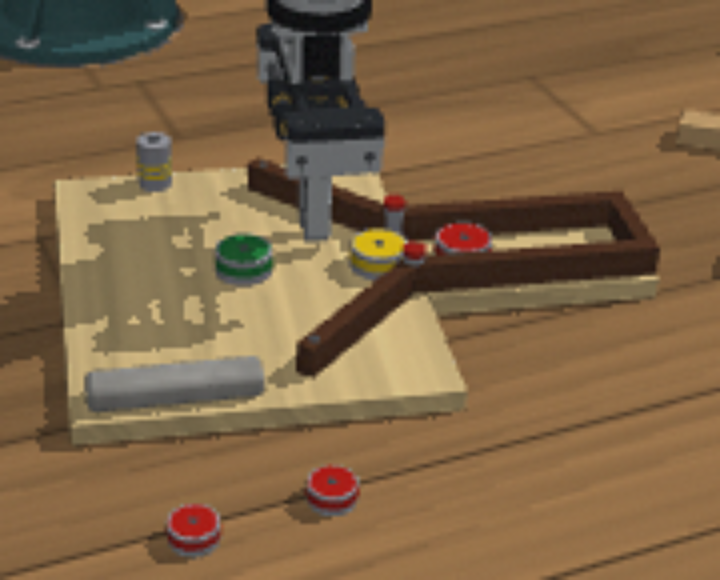

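Yellow is at the gate mouth at about board (-19,-2), and red is still in the slot. I'll line up and push it through.

Emit:
apply_moves:
  moves:
    - [[-0.4,0.8,0],[0,0,0],0.17]
    - [[-0.4,1.7,0],[0,0,0],0.17]
    - [[-0.4,2.6,0],[0,0,0],0.17]
    - [[-0.4,3.5,0],[0,0,0],0.17]
    - [[-0.4,4.2,0],[0,0,0],0.17]
    - [[-0.4,4.2,0],[0,0,0],0.17]
    - [[0.2,4.2,0],[0,0,0],0.17]
    - [[0.8,4.2,0],[0,0,0],0.17]
    - [[1.3,4.2,0],[0,0,0],0.17]
    - [[1.8,4.2,0],[0,0,0],0.17]

```text
time: 15.8
tool_pos: [0.552, 0.0635, 0.0374]
ee_rot: [-3.141, 0.0, 1.34]
wrist_force: [-0.7, -1.2, 0.1]
width: 0.0161
```

Emit:
apply_moves:
  moves:
    - [[0.6,0,0],[0,0,0],0.17]
    - [[1.2,0,0],[0,0,0],0.17]
    - [[1.8,0,0],[0,0,0],0.17]
    - [[2.4,0,0],[0,0,0],0.17]
    - [[3.0,0,0],[0,0,0],0.17]
    - [[3.6,0,0],[0,0,0],0.17]
    - [[4.2,0,0],[0,0,0],0.17]
    - [[4.8,0,0],[0,0,0],0.17]
    - [[5.4,0,0],[0,0,0],0.17]
    - [[6.0,0,0],[0,0,0],0.17]

```text
time: 16.63
tool_pos: [0.5661, 0.1217, 0.0375]
ee_rot: [-3.142, -0.0, 1.34]
wrist_force: [0.2, -1.3, -1.1]
width: 0.0155
```

```bash
python3 -c "
from h import *
st()
im=optics.snapshot('scene');cv2.imwrite('pics/s10.png',cv2.resize(im[120:265,180:360],None,fx=4,fy=4)[:590,:,::-1])
for c in('red','yellow','green'):
  for b,s in blobs(im,c,(180,165,360,230),20): print(c,b.round(1),s,tob(ray('scene',b,.038)[0]).round(1))
"
```

```text
t 16.63 board [17.9 -0.2] z 0.0375 ang -0.01 rp [-3.1415e+00 -1.0000e-04] F [ 0.2 -1.3 -1.1] w 0.0155 q [0.11 0.25 1.55 0.   1.34 0.34]
red [309.1 177.7] [304 175  12   6  53] [91.3 -0.9]
yellow [295.7 178.8] [291 176  11   6  49] [48.6 -1.8]
green [240.3 181.6] [235 179  12   6  54] [-121.2    4.4]
green [240.9 187.1] [234 185  14   4  22] [-123.4  -26. ]
```

View pics/s10.png

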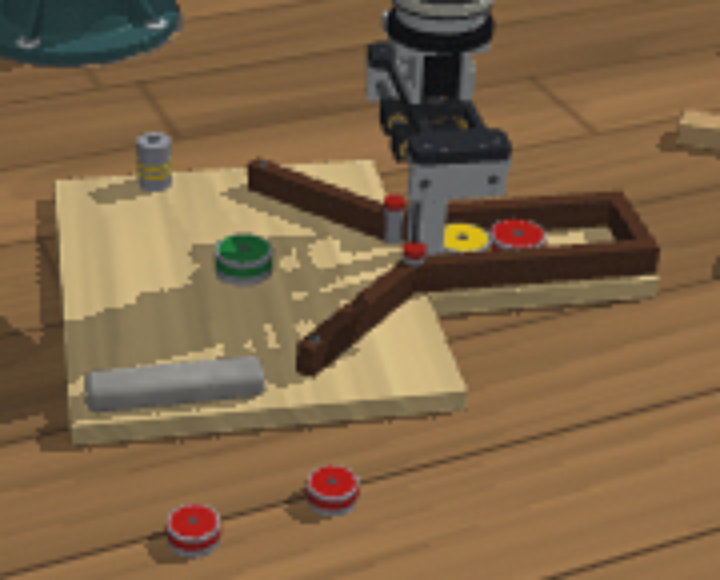

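Red and yellow are both in the slot, in order. Next is green: retreat, lift over it, and come down behind.

Emit:
apply_moves:
  moves:
    - [[-1.5,0,0],[0,0,0],0.17]
    - [[-3,0,0],[0,0,0],0.17]
    - [[-4.5,0,0],[0,0,0],0.17]
    - [[-5.8,0,0],[0,0,0],0.17]
    - [[-5.8,0,-2],[0,0,0],0.17]
    - [[-5.8,0,-4],[0,0,0],0.17]
    - [[-5.8,0,-6],[0,0,0],0.17]
    - [[-5.8,0,-8],[0,0,0],0.17]
    - [[-8,-0.2,-8],[0,0,0],0.17]
    - [[-10,-0.3,-8],[0,0,0],0.17]

```text
time: 17.52
tool_pos: [0.541, 0.0234, 0.1198]
ee_rot: [3.137, -0.001, 1.341]
wrist_force: [-0.4, -1.3, -0.3]
width: 0.0159
```

Emit:
apply_moves:
  moves:
    - [[-2,0,0],[0,0,0],0.17]
    - [[-4,-0.1,0],[0,0,0],0.17]
    - [[-6,-0.2,0],[0,0,0],0.17]
    - [[-8.2,-0.2,0],[0,0,0],0.17]
    - [[-8.2,-0.2,0],[0,0,0],0.17]
    - [[-8.2,-0.2,0],[0,0,0],0.17]
    - [[-8.2,-0.2,0],[0,0,0],0.17]
    - [[-8.2,-0.2,2],[0,0,0],0.17]
    - [[-8.2,-0.2,4],[0,0,0],0.17]
    - [[-8.2,-0.2,4],[0,0,0],0.17]

```text
time: 18.35
tool_pos: [0.5168, -0.0534, 0.0734]
ee_rot: [-3.134, -0.0, 1.341]
wrist_force: [-0.9, 1.1, -1.5]
width: 0.0164
```

```bash
python3 -c "
from h import *
st(); go(-162,5,.0375,0)
"
```

```text
t 18.35 board [-163.9    7.9] z 0.0734 ang 0.06 rp [-3.1337e+00 -4.0000e-04] F [-0.9  1.1 -1.5] w 0.0164 q [-0.21  0.1   1.65  0.    1.4   0.02]
shift cm [0.19 0.29 3.59] rz 0.001
```

Same settling lag as before (2–3 mm during the descent). I'll lower and settle.

Emit:
apply_moves:
  moves:
    - [[0,0,0],[0,0,0],0.17]
    - [[0,0,1],[0,0,0],0.17]
    - [[0,0,2],[0,0,0],0.17]
    - [[0,0,3],[0,0,0],0.17]
    - [[0,0,4],[0,0,0],0.17]
    - [[0,0,4],[0,0,0],0.17]
    - [[0,0,4],[0,0,0],0.17]
    - [[0.3,0,4],[0,0,0],0.17]
    - [[0.6,0,4],[0,0,0],0.17]
    - [[0.9,0,4],[0,0,0],0.17]

```text
time: 19.18
tool_pos: [0.5221, -0.046, 0.0382]
ee_rot: [3.14, -0.0, 1.34]
wrist_force: [-0.2, 0.5, -0.4]
width: 0.016
```

```bash
python3 -c "
from h import *
st(); go(-50,0,.0375,0)
im=optics.snapshot('scene')
for c in('red','yellow','green'):
  for b,s in blobs(im,c,(180,165,360,230),20): print(c,b.round(1),s,tob(ray('scene',b,.038)[0]).round(1))
"
```

```text
t 19.18 board [-155.4    4.3] z 0.0382 ang -0.02 rp [ 3.1402e+00 -3.0000e-04] F [-0.2  0.5 -0.4] w 0.016 q [-0.2   0.14  1.69  0.    1.32  0.03]
shift cm [10.54  0.43  0.07] rz -0.0
red [309.5 177.6] [304 175  12   6  54] [92.4 -0.7]
yellow [295.6 178.8] [290 176  12   6  52] [48.4 -1.4]
green [240.4 181.6] [235 179  12   6  54] [-120.9    4.1]
green [240.9 187.1] [234 185  14   4  22] [-123.4  -26. ]
```

Emit:
apply_moves:
  moves:
    - [[0.7,0,0],[0,0,0],0.17]
    - [[1.4,0,0],[0,0,0],0.17]
    - [[2.1,0.1,0],[0,0,0],0.17]
    - [[2.8,0.1,0],[0,0,0],0.17]
    - [[3.5,0.1,0],[0,0,0],0.17]
    - [[4.2,0.2,0],[0,0,0],0.17]
    - [[4.9,0.2,0],[0,0,0],0.17]
    - [[5.6,0.3,0],[0,0,0],0.17]
    - [[6.3,0.3,0],[0,0,0],0.17]
    - [[7.0,0.3,0],[0,0,0],0.17]

```text
time: 20.07
tool_pos: [0.5407, 0.0219, 0.0375]
ee_rot: [3.142, -0.0, 1.34]
wrist_force: [0.3, -1.3, 0.6]
width: 0.0159
```

```bash
python3 -c "
from h import *
st(); go(18,0,.0375,0)
im=optics.snapshot('scene')
for c in('red','yellow','green'):
  for b,s in blobs(im,c,(180,165,360,230),20): print(c,b.round(1),s,tob(ray('scene',b,.038)[0]).round(1))
"
```

```text
t 20.07 board [-85.    1.8] z 0.0375 ang -0.01 rp [ 3.1415e+00 -1.0000e-04] F [ 0.3 -1.3  0.6] w 0.0159 q [-0.06  0.18  1.64  0.    1.32  0.17]
shift cm [10.3   0.18 -0.  ] rz -0.0
red [309.5 177.6] [304 175  12   6  54] [92.4 -0.7]
yellow [295.6 178.7] [290 176  12   6  53] [48.4 -1.3]
green [262.2 180.8] [257 178  11   6  47] [-55.1   0.4]
```

Emit:
apply_moves:
  moves:
    - [[0.6,0,0],[0,0,0],0.17]
    - [[1.2,0.1,0],[0,0,0],0.17]
    - [[1.8,0.1,0],[0,0,0],0.17]
    - [[2.4,0.1,0],[0,0,0],0.17]
    - [[3.0,0.2,0],[0,0,0],0.17]
    - [[3.6,0.2,0],[0,0,0],0.17]
    - [[4.1,0.2,0],[0,0,0],0.17]
    - [[4.6,0.2,0],[0,0,0],0.17]
    - [[5.1,0.2,0],[0,0,0],0.17]
    - [[5.6,0.2,0],[0,0,0],0.17]

```text
time: 20.95
tool_pos: [0.5553, 0.0758, 0.0374]
ee_rot: [-3.142, -0.0, 1.34]
wrist_force: [0.5, -0.2, -0.1]
width: 0.016
```

Emit:
apply_moves:
  moves:
    - [[0.5,0,0],[0,0,0],0.17]
    - [[1.0,0,0],[0,0,0],0.17]
    - [[1.5,0,0],[0,0,0],0.17]
    - [[2.0,0,0],[0,0,0],0.17]
    - [[2.5,0,0],[0,0,0],0.17]
    - [[3.0,0,0],[0,0,0],0.17]
    - [[3.5,0,0],[0,0,0],0.17]
    - [[4.0,0,0],[0,0,0],0.17]
    - [[4.5,0,0],[0,0,0],0.17]
    - [[4.9,0,0],[0,0,0],0.17]

```text
time: 21.78
tool_pos: [0.5666, 0.1236, 0.0374]
ee_rot: [-3.142, -0.0, 1.34]
wrist_force: [-1.1, -1.1, -0.9]
width: 0.0158
```

```bash
python3 -c "
from h import *
st()
im=optics.snapshot('scene');cv2.imwrite('pics/s11.png',cv2.resize(im[120:265,180:360],None,fx=4,fy=4)[:590,:,::-1])
for c in('red','yellow','green'):
  for b,s in blobs(im,c,(180,165,360,230),20): print(c,b.round(1),s,tob(ray('scene',b,.038)[0]).round(1))
"
```

```text
t 21.78 board [19.9 -0.1] z 0.0374 ang 0.0 rp [-3.1415e+00 -2.0000e-04] F [-1.1 -1.1 -0.9] w 0.0158 q [0.12 0.26 1.55 0.   1.34 0.35]
red [323.5 176.8] [318 174  12   6  52] [137.1  -1.2]
yellow [309.7 177.7] [304 175  12   6  53] [93.  -1.3]
green [296.3 178.7] [292 176  10   6  46] [50.6 -1.4]
```

View pics/s11.png

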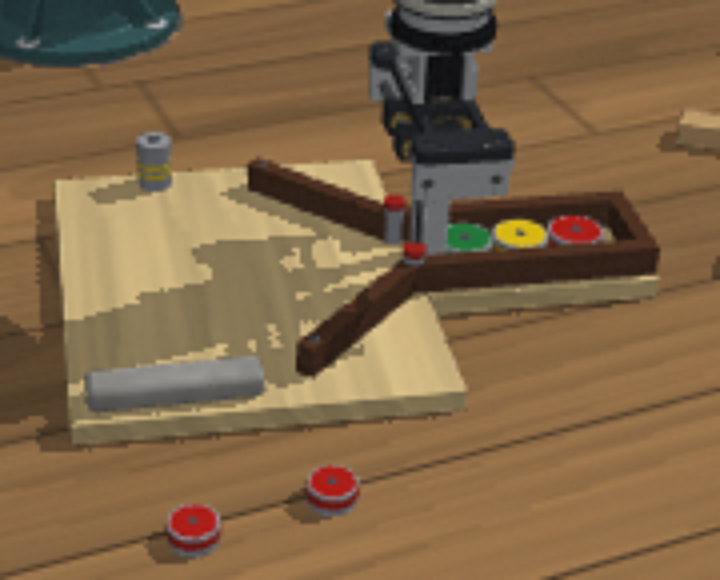

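Slot order from the far end is now red, yellow, green, with green's centre about 48 mm past the gate. I'll back out, lift, and check everything.

Emit:
apply_moves:
  moves:
    - [[-1.5,0,0],[0,0,0],0.17]
    - [[-3,0,0],[0,0,0],0.17]
    - [[-4.5,0,0],[0,0,0],0.17]
    - [[-6,0,0],[0,0,0],0.17]
    - [[-6,0,-2],[0,0,0],0.17]
    - [[-6,0,-4],[0,0,0],0.17]
    - [[-6,0,-6],[0,0,0],0.17]
    - [[-6,0,-9],[0,0,0],0.17]
    - [[-6,0,-12],[0,0,0],0.17]
    - [[-6,0,-15],[0,0,0],0.17]

```text
time: 22.67
tool_pos: [0.5521, 0.0636, 0.1888]
ee_rot: [-3.141, -0.0, 1.339]
wrist_force: [0.3, -0.1, -0.3]
width: 0.0158
```

Emit:
apply_moves:
  moves:
    - [[-2,-2,0],[0,0,0],0.17]
    - [[-4,-4,0],[0,0,0],0.17]
    - [[-6,-6,0],[0,0,0],0.17]
    - [[-8,-8,0],[0,0,0],0.17]
    - [[-10,-10,0],[0,0,0],0.17]
    - [[-10,-10,0],[0,0,0],0.17]
    - [[-10,-10,0],[0,0,0],0.17]
    - [[-10,-10,0],[0,0,0],0.17]
    - [[-10,-10,0],[0,0,0],0.17]
    - [[-10,-10,0],[0,0,0],0.17]

```text
time: 23.5
tool_pos: [0.4331, -0.0096, 0.1874]
ee_rot: [-3.142, -0.0, 1.34]
wrist_force: [-0.1, -0.4, 0.0]
width: 0.0159
```

```bash
python3 -c "
from h import *
st()
a0=cv2.imread('pics/scene0.png')[:,:,::-1]
for n in('scene','top'):
  im=optics.snapshot(n)
  cv2.imwrite('pics/end_%s.png'%n,cv2.resize(im[120:300,150:350],None,fx=3.2,fy=3.2)[:,:,::-1])
  for c in('red','yellow','green'):
    for b,s in blobs(im,c,(150,130,360,265),20): print(n,c,b.round(1),s,tob(ray(n,b,.038)[0]).round(1))
  if n=='scene':
    d=np.abs(im.astype(int)-a0).max(2)
    for nm,(x0,y0,x1,y1) in dict(sleeve=(212,150,226,168),whet=(200,206,248,224),reds=(218,232,275,262),bottle=(80,165,120,252),tin=(368,165,400,192),wedge=(345,145,380,162),hammer=(62,160,80,225)).items(): print(nm,(d[y0:y1,x0:x1]>40).sum())
"
```

```text
t 23.5 board [-140.3   99.3] z 0.1874 ang 0.03 rp [-3.1415e+00 -3.0000e-04] F [-0.1 -0.4  0. ] w 0.0159 q [-0.15 -0.17  1.68  0.    1.63  0.08]
scene red [323.6 176.8] [318 174  12   6  52] [137.3  -1.4]
scene red [262.7 239.9] [258 237  11   7  58] [-100.1 -268.1]
scene red [227.9 250. ] [223 247  11   7  61] [-187.8 -292.3]
scene yellow [310.2 177.8] [305 175  12   6  49] [94.4 -1.6]
scene green [296.1 178.7] [291 176  12   6  51] [50.1 -1.3]
sleeve 4
whet 19
reds 0
bottle 249
tin 0
wedge 0
hammer 447
top red [273.9 142.4] [270 139   8   8  44] [ -97.2 -234. ]
top red [303.1 141.5] [300 138   7   8  44] [-186.2 -258.8]
top red [182.7 195.7] [178 191  11  10  82] [137.4  -1. ]
top red [228.3 195.2] [225 194   7   4  21] [  0.5 -35.9]
top yellow [196.6 199.1] [191 194  12  11  93] [92.7 -0.9]
top green [210.2 202.6] [206 198   9  10  61] [49.  -0.2]
```

View pics/end_scene.png

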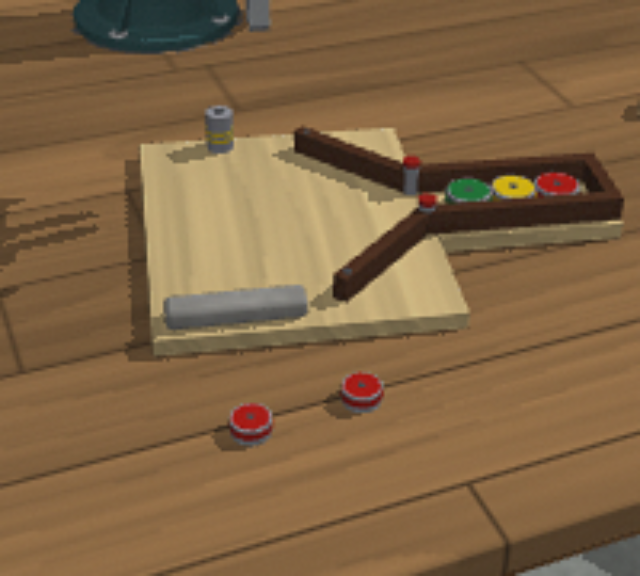

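View pics/end_top.png

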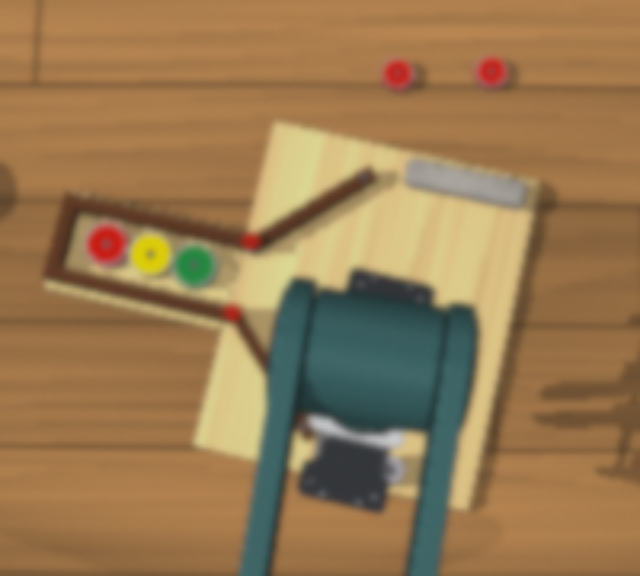

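The differences at the bottle and hammer are probably the arm's shadow. I'll check that before closing.

```bash
python3 -c "
from h import *
im=optics.snapshot('top'); a0=cv2.imread('pics/top0.png')[:,:,::-1]
d=np.abs(im.astype(int)-a0).max(2)
for nm,(x0,y0,x1,y1) in dict(bottle=(375,160,425,205),hammer=(380,218,425,320),tin=(108,160,145,195),wedge=(90,220,126,255)).items(): print(nm,(d[y0:y1,x0:x1]>40).sum())
cv2.imwrite('pics/bh.png',np.hstack([cv2.resize(x[150:330,340:440],None,fx=3,fy=3) for x in(a0,im)])[:,:,::-1])"
```

```text
bottle 0
hammer 416
tin 0
wedge 0
```

View pics/bh.png

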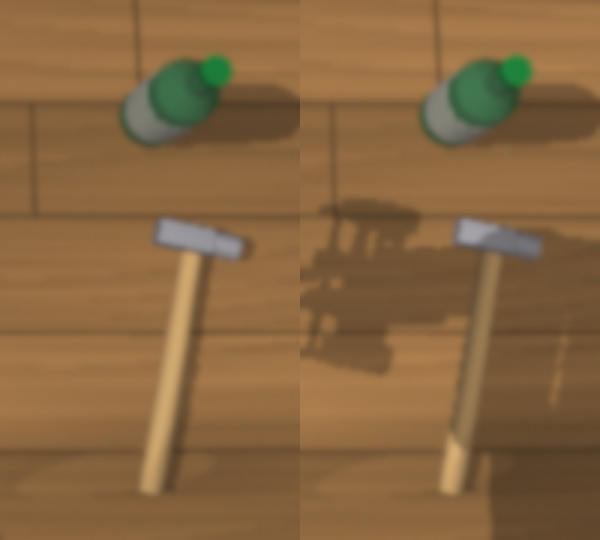

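Side by side, the bottle and hammer are in the same place before and after. Only the arm's shadow falls on the hammer.

```bash
python3 -c "
from bench import job
print(job.close_job())"
```

```text
the job is handed in; nothing more can be done
None
```

All three caps are in the slot, pushed red first, then yellow, then green. I used the nearly shut fingers to slide each one along the board. The job was handed in at about 23.6 s of the 61 s allowed.

- **Caps:** the last pictures from both cameras put the centres about 137 mm (red), 93 mm (yellow) and 49 mm (green) past the gate, within 2 mm of the slot's centre line. Green's trailing edge is about 27 mm past the gate line, well clear of the posts.
- **Forces and arm:** the wrist force read only a few newtons at the end of each move. The arm was lifted clear, touching nothing.
- **Everything else:** the two smaller red caps, tin and wedge gave no picture difference. The sleeve and whetstone showed only a few changed pixels.
- **A check that disagreed:** the picture comparison first flagged the bottle and hammer. A side-by-side view from above showed the bottle unchanged and only the arm's shadow on the hammer.

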